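# Reload the cutting-pad magazine of the wafer cutter

## Task

Reload the sloping spring magazine of the wafer cutter: press the two new green cutting pads into it one after the other, each down against the spring follower until both brass catches snap over it, so that both are held in the stack. Then fit the orange dust cover over the two brass locating pins until it lies flush on the magazine's mouth, and let go. Leave the worn pad and everything else on the bench where it is.

Things in the scene. Friction and masses are not known exactly. Their poses are not given: they have to be found in the camera images.
- magazine: Steel pad magazine fixed on a grey stand, axis leaning 30 deg towards the robot. Origin: centre of the top of its inclined base plate. z: its axis, out of the mouth; pads go in along -z, faces square to it; x: along the pads' length, uphill, away from the robot; y level. Well 115 (x) by 64 mm (y) between 4 corner angles flared 5 mm at z 79-89; long sides open for fingers at |x| < 39 mm, full height.
- mouth (a point): Centre of the mouth on the magazine's axis, level with the flange tops: z = 90 mm in the magazine's frame, same axes. At each end of the mouth lies a flat steel flange, 32 (x) by 92 mm (y), inner edge at x = +-64 mm, on which the cover rests.
- pin_far (a point): Foot of the uphill brass locating pin, on the flange top at x = +78 mm, y = 0 in the magazine's frame: 10 mm in diameter, 16 mm high along the magazine's z, tapered over its top 5 mm.
- pin_near (a point): Foot of the downhill brass locating pin, at x = -78 mm, y = 0 in the magazine's frame; otherwise like the far one.
- catch_far (a joint): Outward travel (m) of the spring-loaded brass catch under the uphill flange: 0 = sprung in, reaching 8 mm into the well, 26 mm wide, ramped above, flat underside at z = 70 mm in the magazine's frame. A pad pressed down pushes it aside (about 3 N) to 0.003-0.008; it snaps back to 0 when the pad's top is below z = 70 mm and then holds the pad, which the follower pushes up against it.
- catch_near (a joint): The same for the catch under the downhill flange.
- follower (a joint): Depth (m) of the black spring follower plate: 0 with the magazine empty (its top at z = 68 mm in the magazine's frame), growing as it is pressed down, at most 0.055. Its spring pushes with about 3.5 N at 0 and 1 N more per 10 mm. About 0.016 with one pad held under the catches, 0.034 with two.
- pad_a: New cutting pad, plain green plastic block 110 (x) by 60 (y) by 18 mm (z), 0.11 kg, lying flat on the bench. Origin at its centre. The two new pads are alike; either may go in first.
- pad_b: The other new green cutting pad, the same in every way: 110 (x) by 60 (y) by 18 mm (z), origin at its centre.
- cover: Orange dust cover lying flat on the bench: plate 184 (x) by 84 (y) by 8 mm, 0.3 kg, with a black bridge handle on top. Origin: centre of the plate's underside; z up through the handle. Two through holes, 12.5 mm in diameter, at x = +-78 mm, y = 0. The handle's bar runs along x, 92 mm long, 14 mm wide (y), from z = 34 to 48 mm, on two legs at x = +-40 mm; free space under it between them. Either end of the cover may go uphill.
- pad_worn: Worn pad of the same size as the new ones, 110 by 60 by 18 mm, but faded grey-green with dark ring-shaped cuts on top; origin at its centre. Not to be loaded or moved.
- wafers: Round stack of cream wafer sheets, 150 mm across, 24 mm high; origin at the centre of its underside. Bystander.
- cutter: Spare steel cutter head standing upright, 66 mm across, 88 mm high; origin at the centre of its underside. Bystander.
- brush: Crumb brush with a wooden handle, about 180 mm long, lying on the bench along its x axis. Bystander.
- spanner: Steel spanner 200 mm long, lying on the bench along its x axis. Bystander.
- tin: Aluminium tin 84 mm across, 90 mm high; origin at the centre of its underside. Bystander.

How it is judged:
On the way, in this order (a step that is already met when the one before it is completed fails the run):
1. a first new pad is pressed home under both catches (((z of pad_a in the frame of magazine between 0.055 and 0.0635 m and x of pad_a in the frame of magazine between -0.005 and 0.005 m and y of pad_a in the frame of magazine between -0.005 and 0.005 m and angle between the z axis of pad_a and the z axis of magazine, either way round below 0.06 rad) or (z of pad_b in the frame of magazine between 0.055 and 0.0635 m and x of pad_b in the frame of magazine between -0.005 and 0.005 m and y of pad_b in the frame of magazine between -0.005 and 0.005 m and angle between the z axis of pad_b and the z axis of magazine, either way round below 0.06 rad))), for 0.2 s.
2. the second new pad is pressed home on top of the first ((((z of pad_a in the frame of magazine between 0.055 and 0.0635 m and x of pad_a in the frame of magazine between -0.005 and 0.005 m and y of pad_a in the frame of magazine between -0.005 and 0.005 m and angle between the z axis of pad_a and the z axis of magazine, either way round below 0.06 rad) and (z of pad_b in the frame of magazine between 0.037 and 0.0455 m and x of pad_b in the frame of magazine between -0.005 and 0.005 m and y of pad_b in the frame of magazine between -0.005 and 0.005 m and angle between the z axis of pad_b and the z axis of magazine, either way round below 0.06 rad)) or ((z of pad_b in the frame of magazine between 0.055 and 0.0635 m and x of pad_b in the frame of magazine between -0.005 and 0.005 m and y of pad_b in the frame of magazine between -0.005 and 0.005 m and angle between the z axis of pad_b and the z axis of magazine, either way round below 0.06 rad) and (z of pad_a in the frame of magazine between 0.037 and 0.0455 m and x of pad_a in the frame of magazine between -0.005 and 0.005 m and y of pad_a in the frame of magazine between -0.005 and 0.005 m and angle between the z axis of pad_a and the z axis of magazine, either way round below 0.06 rad)))), for 0.2 s.
At the end, for the whole second after the job is handed in: Both new pads are stacked under the catches: centres at z = 43 and 61 mm in the magazine frame (+2.5, -6 mm), x and y within 5 mm, square within 0.06 rad. The cover lies handle up on the flanges, pins in its holes: underside at z = 87 to 92.5 mm, x and y within 4 mm, within 0.03 rad. All at rest ((((z of pad_a in the frame of magazine between 0.055 and 0.0635 m and x of pad_a in the frame of magazine between -0.005 and 0.005 m and y of pad_a in the frame of magazine between -0.005 and 0.005 m and angle between the z axis of pad_a and the z axis of magazine, either way round below 0.06 rad) and (z of pad_b in the frame of magazine between 0.037 and 0.0455 m and x of pad_b in the frame of magazine between -0.005 and 0.005 m and y of pad_b in the frame of magazine between -0.005 and 0.005 m and angle between the z axis of pad_b and the z axis of magazine, either way round below 0.06 rad)) or ((z of pad_b in the frame of magazine between 0.055 and 0.0635 m and x of pad_b in the frame of magazine between -0.005 and 0.005 m and y of pad_b in the frame of magazine between -0.005 and 0.005 m and angle between the z axis of pad_b and the z axis of magazine, either way round below 0.06 rad) and (z of pad_a in the frame of magazine between 0.037 and 0.0455 m and x of pad_a in the frame of magazine between -0.005 and 0.005 m and y of pad_a in the frame of magazine between -0.005 and 0.005 m and angle between the z axis of pad_a and the z axis of magazine, either way round below 0.06 rad))) and z of cover in the frame of magazine between 0.087 and 0.0925 m and x of cover in the frame of magazine between -0.004 and 0.004 m and y of cover in the frame of magazine between -0.004 and 0.004 m and angle between the z axis of cover and the z axis of magazine, either way round below 0.03 rad and angle between cover's own z axis and vertical below 0.8 rad and linear speed of each of pad_a, pad_b, cover below 0.02 m/s); the robot touches nothing.
It fails at once if a bystander (worn pad, wafer stack, cutter head, brush, spanner or tin) is pushed more than 30 mm from its place (distance of any of pad_worn, wafers, cutter, brush, spanner, tin from where it was at the start of the episode above 0.03 m).
It also fails if it takes over 72 s, if anything falls off the work surface, if the arm or the gripper's body presses on something with over 40 N, if the wrist force passes 120 N, or if a joint passes its speed limit or range.

## Robot

A 7-joint arm with a two-finger parallel gripper is mounted at the origin on the work surface. World frame = base frame: x ahead of the robot, y to its left, z up, the work surface at z = 0. Lengths are in m, angles in rad, forces in N, time in s.
With the tool pointing down it reaches from about 0.425 to 0.875 m from the base axis. Payload 8.4 kg.
Tool frame: the origin (TCP) lies on the centre line of the jaws, within the pads' length; the fingertips stand 11 mm ahead of it and the grasp point (between the pads) lies 8 mm behind it; z points along the fingers, y is the line along which they close (so a half turn about z gives the same grasp; the last joint's range is limited). The gripper opens to 87 mm and grips with 3 to 60 N. Pads are 19 mm wide; open, the fingers measure 117 mm over their backs; the gripper's body (75 mm by 190 mm) begins 51 mm behind the grasp point.
Start: joints at [1.092, 0.333, 0.04, 1.465, -0.013, 1.343, -0.059], TCP at [0.241, -0.604, 0.234] pointing down, gripper open.
Joint ranges: [-2.58, 2.58], [-0.38, 2.09], [-1.3, 1.39], [0.25, 2.4], [-1.5, 4.64], [0.08, 2.09], [-2.65, 2.65]. Speed limits (rad/s): [2.22, 2.22, 2.79, 2.79, 3.14, 3.14, 3.14].

## Interface

Orientations are given as a unit quaternion [x, y, z, w].
In Python, from cell import r gives the robot as it stands.
- The arm moves only by the shell command python3 -m jog 'ROWS' [OPENING] [FORCE]. ROWS is text: rows parted by semicolons, each of 4 numbers parted by spaces: the shift along the tool's x, y, z in mm, then the turn about the tool's z in degrees. In form: x y z yaw; .... A call has exactly 10 rows; each row shifts and turns the commanded pose from where the row before left it, along the tool's axes as they then stand; what a row does not reach is not made up. A row lasts 1/10 s, in which the tool goes at most 50 mm and 8.59 degrees, less where a joint would pass 70% of its speed; a pose out of reach is approached as far as the arm can. A call is refused whole if a number of a shift passes 50 or a number of a turn 8.59, either way. A call with a gripper value outside its range is refused whole. OPENING is the opening in per cent of the stroke, from 0 (shut) to 100 (fully open), set as the call begins (- or left out, the last holds). The fingers move at their own pace and stop on an object; FORCE is the grip in N (left out, the last holds). Time passes only in rows, so rows that do not move let the fingers close, or fill a call up. It gives the time, the measured TCP pose, the force, the opening and the grip force at its end, in the units of the state.
- r.get_state(): the state, without advancing time (a new reading comes with each control period).
- r.read_camera(name): name is "scene" or "side" or "wrist"; returns the picture (400x640x3 uint8, red, green, blue); there is no depth.
- r.camera_model(name): a dict with "mtx" (3x3 intrinsics, pixels), "dist" ([k1, k2, p1, p2, k3] as OpenCV has them; the pictures are not rectified), "pose" (4x4, takes a point from camera to world coordinates); the wrist camera has in their place "hand_eye" (4x4, takes a point from camera to tool coordinates, whose origin is the TCP and whose axes are the flange's). Camera axes: x right, y up, looking along -z (the intrinsics and any distortion apply to the point x, -y, -z); pixel columns grow to the right and rows downward; lengths in m; the calibration is good to about 2 mm. A picture is of the moment at which its call begins: read the wrist's pose just before it. camera_model takes no time and is no camera call.
- r.close_job(): hands the job in; it is judged then, once.
The state is a dict: "time": time; "q": joint angles; "qd": joint speeds; "tau": joint torques, N m; "tool_pos": TCP position; "tcp_rot": TCP orientation; "ft_force": force on the tool from outside, world axes, zero at the start; "wrist_torque": the same for the moment, N m; "gripper_width": finger opening in m; "gripper_force": force on a finger pad.
Only numpy, scipy, OpenCV 4.12 (cv2) and the standard library are available. Lean on these libraries where they do the work, as an engineer would, in place of code of your own. Each camera call takes 0.05 s, during which the arm holds its last target. There are 200 camera calls.

## Working session

There is one attempt and no reset: what is moved stays moved. The work goes in short steps, Python scripts to look and compute and a shell command to move; the robot and the scene stay as the last step left them, time stands still between calls to the robot, and variables do not carry over. Pictures are saved under pics/ and viewed, at most 10 in all, crops included, and the job is handed in when it is done.

```bash
mkdir -p pics; ls; python3 - <<'E'
from cell import r
import cv2,numpy as np
s=r.get_state(); print({k:np.round(v,3) for k,v in s.items()})
for n in("scene","side","wrist"):
    im=r.read_camera(n); cv2.imwrite(f"pics/{n}0.png",im[:,:,::-1])
    m=r.camera_model(n); print(n,{k:np.round(v,3).tolist() for k,v in m.items()})
a=cv2.imread("pics/scene0.png");b=cv2.imread("pics/side0.png")
E
```

```text
pics
{'time': np.float64(0.0), 'q': array([ 1.092,  0.334,  0.04 ,  1.466, -0.013,  1.343, -0.059]), 'qd': array([ 0.001, -0.002, -0.   ,  0.001, -0.   ,  0.   , -0.001]), 'tau': array([-0.0000e+00, -6.5636e+01,  1.3340e+00, -4.0379e+01, -6.0000e-02,
        4.5000e-02,  0.0000e+00]), 'tool_pos': array([ 0.241, -0.603,  0.233]), 'tcp_rot': array([ 0.982,  0.189, -0.   , -0.001]), 'ft_force': array([-0.558,  0.444,  0.411]), 'wrist_torque': array([ 0.016,  0.06 , -0.011]), 'gripper_force': np.float64(0.0), 'gripper_width': np.float64(0.087)}
scene {'mtx': [[426.899, 0.0, 319.341], [0.0, 426.899, 199.503], [0.0, 0.0, 1.0]], 'dist': [-0.06, 0.0, 0.0, 0.0, 0.0], 'pose': [[0.473, -0.506, 0.721, 1.384], [0.881, 0.281, -0.381, -0.412], [-0.01, 0.816, 0.579, 0.767], [0.0, 0.0, 0.0, 1.0]]}
side {'mtx': [[433.365, 0.0, 315.303], [0.0, 433.365, 202.32], [0.0, 0.0, 1.0]], 'dist': [-0.002, 0.0, 0.0, 0.0, 0.0], 'pose': [[-0.88, 0.345, -0.325, 0.165], [-0.474, -0.649, 0.595, 0.755], [-0.005, 0.678, 0.735, 1.097], [0.0, 0.0, 0.0, 1.0]]}
wrist {'mtx': [[296.998, 0.0, 323.68], [0.0, 296.998, 202.58], [0.0, 0.0, 1.0]], 'dist': [-0.014, 0.0, 0.0, 0.0, 0.0], 'hand_eye': [[0.001, 0.956, 0.292, 0.081], [1.0, -0.001, -0.0, -0.001], [-0.0, 0.292, -0.956, -0.151], [0.0, 0.0, 0.0, 1.0]]}
```

View pics/scene0.png

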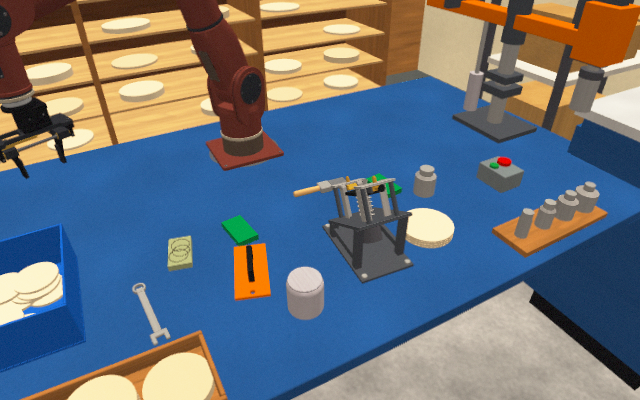

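View pics/side0.png

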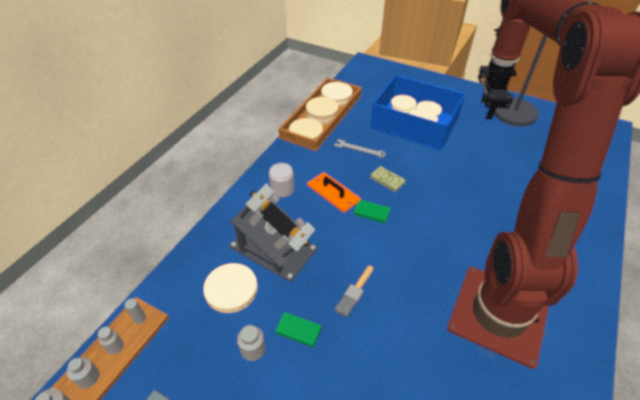

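Scene view: the magazine is at about (368,230), the cover at (251,270) and the nearer green pad at (240,229). The worn pad is at (180,253), and the other green pad is hidden behind the magazine. Side view: the pads are at (373,211) and (298,329), the cover at (333,192), and the magazine flanges at (262,198) and (301,235). I'll enlarge a crop.

```bash
cat > h.py <<'E'
import cv2,numpy as np
from cell import r
from scipy.spatial.transform import Rotation as R
F=np.diag([1.,-1,-1])
def T(name,s=None):
    m=r.camera_model(name)
    if 'pose' in m: return m,np.array(m['pose'])
    s=s or r.get_state(); A=np.eye(4);A[:3,:3]=R.from_quat(s['tcp_rot']).as_matrix();A[:3,3]=s['tool_pos']
    return m,A@np.array(m['hand_eye'])
def ray(mT,px):
    m,P=mT
    u=cv2.undistortPoints(np.array(px,float).reshape(-1,1,2),np.array(m['mtx']),np.array(m['dist'])).reshape(-1,2)
    return P[:3,3],(P[:3,:3]@F@np.c_[u,np.ones(len(u))].T).T
def plane(mT,px,z):
    c,d=ray(mT,px); return c+d*((z-c[2])/d[:,2])[:,None]
def proj(mT,X):
    m,P=mT; Y=(F@P[:3,:3].T@(np.atleast_2d(X)-P[:3,3]).T).T
    return cv2.projectPoints(Y,np.zeros(3),np.zeros(3),np.array(m['mtx']),np.array(m['dist']))[0].reshape(-1,2)
E
python3 - <<'E'
import cv2,numpy as np
a=cv2.imread("pics/side0.png")[150:350,215:415]
b=cv2.imread("pics/scene0.png")[165:285,290:450]
a=cv2.resize(a,(600,600),interpolation=cv2.INTER_CUBIC); cv2.imwrite("pics/c1.png",a)
b=cv2.resize(b,(800,600),interpolation=cv2.INTER_CUBIC); cv2.imwrite("pics/c2.png",b)
E
```

```text
(no output)
```

View pics/c1.png

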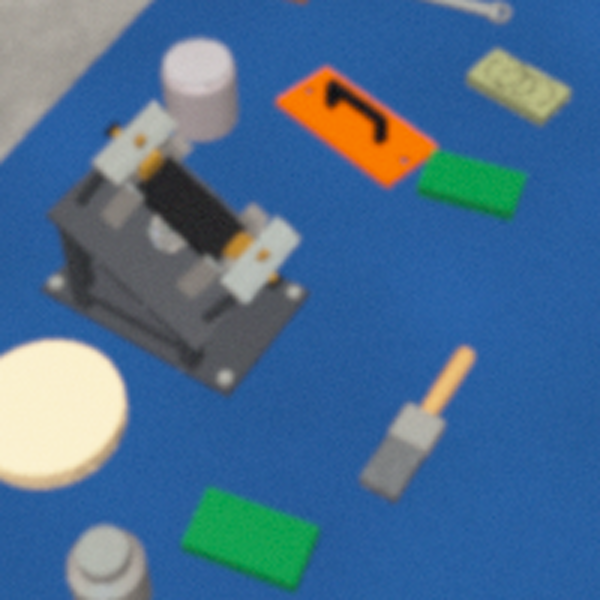

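View pics/c2.png

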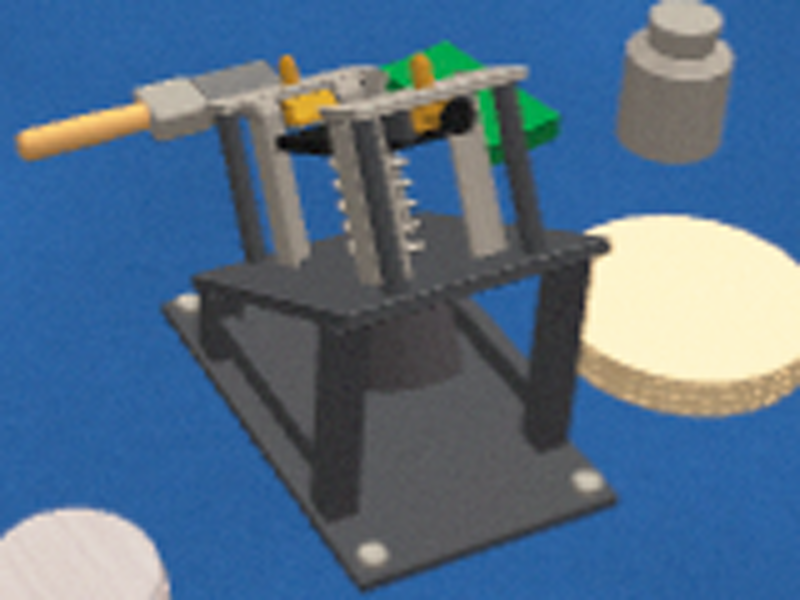

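The crops show the far flange around (135,141) and the near flange around (260,260) in c1. The pin tips are at (421,60) and (288,60) in c2. Next I fit the poses.

```bash
cat > fit.py <<'E'
from h import *
from scipy.optimize import least_squares
S=T('side');C=T('scene')
s=lambda p:np.array(p,float)/3+[215,150]
c=lambda p:np.array(p,float)/5+[290,165]
def mag(v):
    x=np.array([np.cos(v[3])*np.cos(np.pi/6),np.sin(v[3])*np.cos(np.pi/6),.5]);y=np.array([-np.sin(v[3]),np.cos(v[3]),0]);z=np.cross(x,y)
    return np.c_[x,y,z],np.array(v[:3])
if __name__=='__main__':
    MS=np.array([[96,46,90],[96,-46,90],[64,-46,90],[64,46,90],[-64,46,90],[-64,-46,90],[-96,-46,90],[-96,46,90]])/1e3
    PS=s([[93,160],[155,100],[178,122],[112,183],[220,283],[277,217],[300,240],[243,303]])
    MC=np.array([[78,0,106],[-78,0,106],[96,46,90]])/1e3
    PC=c([[421,56],[288,56],[527,70]])
    def f(v):
        A,t=mag(v); return np.r_[(proj(S,MS@A.T+t)-PS).ravel(),(proj(C,MC@A.T+t)-PC).ravel()]
    o=least_squares(f,[.6,.1,.1,0]);print('mag',o.x.round(4),o.fun.reshape(-1,2).round(1).tolist())
    A,t=mag(o.x);print('mouth',(A@[0,0,.09]+t).round(4))
    for n,p,z in(('p1',[[440,150],[527,172],[513,208],[418,185]],.018),('p2',[[210,488],[320,528],[297,578],[183,540]],.018),('cov',[[327,67],[437,147],[388,187],[276,102]],.008)):
        q=plane(S,s(p),z)[:,:2];d=q[1]-q[0]+q[2]-q[3]
        print(n,q.mean(0).round(4),np.degrees(np.arctan2(d[1],d[0])).round(1),[np.linalg.norm(q[i]-q[i-1]).round(3) for i in range(4)])
E
python3 fit.py
```

```text
mag [ 0.6755  0.0999  0.0973 -0.098 ] [[-0.7, -0.0], [-0.5, 0.2], [-0.1, 0.7], [1.4, 0.4], [-0.8, -0.8], [-0.7, -0.1], [-0.4, -0.1], [-0.0, 0.5], [-1.0, -0.1], [-0.1, -0.1], [-0.3, -0.4]]
mouth [0.6307 0.1043 0.1752]
p1 [ 0.4558 -0.1793] -170.8 [np.float64(0.06), np.float64(0.1), np.float64(0.057), np.float64(0.107)]
p2 [0.4634 0.3042] -172.2 [np.float64(0.055), np.float64(0.108), np.float64(0.051), np.float64(0.107)]
cov [ 0.6138 -0.2012] 161.3 [np.float64(0.086), np.float64(0.183), np.float64(0.085), np.float64(0.185)]
```

```bash
cat > go.py <<'E'
from h import *
import sys
# target x y z(mm) heading(deg) -> tool-axis shift mm (at current heading), yaw
def go(x,y,z,hd):
    s=r.get_state();A=R.from_quat(s['tcp_rot']).as_matrix();p=np.array(s['tool_pos'])*1e3
    h=np.degrees(np.arctan2(A[1,0],A[0,0]))
    print('now',p.round(1),'hd',h.round(2),'shift',(A.T@(np.array([x,y,z])-p)).round(1),'yaw',round(h-hd,2),'F',np.round(s['ft_force'],1),'w',round(s['gripper_width']*1e3,1))
if __name__=='__main__': go(*map(float,sys.argv[1:5]))
E
python3 go.py 441 -182 150 9.2
```

```text
now [ 240.9 -603.4  232.8] hd 21.76 shift [ 342.1 -317.    83.2] yaw 12.56 F [-0.4  0.2  0.1] w 87.3
```

```bash
python3 -m jog '34 -32 5 0;34 -32 5 0;34 -32 5 0;34 -32 5 0;34 -32 5 0;34 -32 5 0;34 -32 5 0;34 -32 5 0;34 -32 5 0;34 -31 5 0' 100 40 && python3 -m jog '0 0 0 6.3;0 0 0 6.3;0 0 0 0;0 0 0 0;0 0 0 0;0 0 0 0;0 0 0 0;0 0 0 0;0 0 0 0;0 0 0 0'; python3 go.py 441 -182 150 9.2
python3 - <<'E'
from h import *
m=T('wrist');im=r.read_camera('wrist');cv2.imwrite('pics/w1.png',im[:,:,::-1])
np.save('w1.npy',m[1])
E
```

```text
time: 1.15
tool_pos: [0.4388, -0.1795, 0.1834]
tcp_rot: [0.982, 0.189, 0.0, 0.0]
ft_force: [-0.3, -0.3, 0.1]
gripper_width: 0.0873
gripper_force: 0.0
time: 2.15
tool_pos: [0.4385, -0.1814, 0.1836]
tcp_rot: [0.997, 0.08, -0.0, -0.0]
ft_force: [-0.5, -0.5, -0.3]
gripper_width: 0.0867
gripper_force: 0.0
now [ 438.5 -181.4  183.6] hd 9.16 shift [ 2.4  1.  33.6] yaw -0.04 F [-0.5 -0.5 -0.3] w 86.7
```

View pics/w1.png

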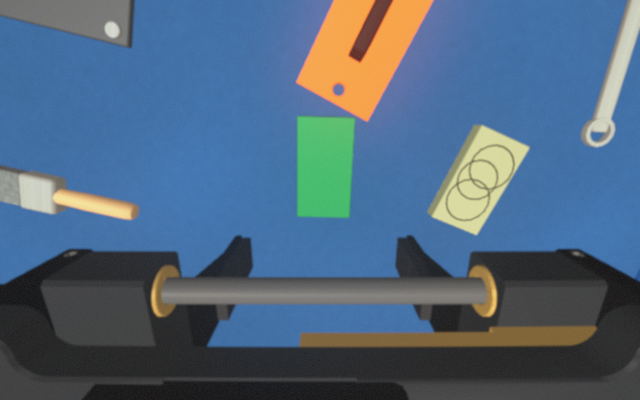

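The wrist view shows pad 1's top corners at (297,117), (354,119), (349,217) and (297,216). The worn pad's nearest corner, (430,215), is clear of the fingers.

```bash
python3 - <<'E'
from h import *
m=T('wrist');q=plane(m,[[297,117],[354,119],[349,217],[297,216]],.018)[:,:2]
d=q[0]-q[3]+q[1]-q[2];h=np.arctan2(d[1],d[0]);c=q.mean(0);u=np.array([np.cos(h),np.sin(h)])
print(c.round(4),np.degrees(h).round(2),[np.linalg.norm(q[i]-q[i-1]).round(3) for i in range(4)])
g=c-.015*u
import go; go.go(g[0]*1e3,g[1]*1e3,13,np.degrees(h))
k=plane(m,[[337,89]],.008);print(k)
E
```

```text
[ 0.4597 -0.1773] 7.81 [np.float64(0.108), np.float64(0.059), np.float64(0.107), np.float64(0.059)]
now [ 438.5 -181.3  183.6] hd 9.16 shift [  6.6  -0.9 170.6] yaw 1.35 F [ 0.4  0.5 -0.1] w 87.1
[[ 0.54291655 -0.17711402  0.008     ]]
```

```bash
python3 -m jog '7 -1 20 0;0 0 30 1.3;0 0 30 0;0 0 30 0;0 0 25 0;0 0 20 0;0 0 10 0;0 0 5 0;0 0 0 0;0 0 0 0' && python3 -m jog '0 0 0 0;0 0 0 0;0 0 0 0;0 0 0 0;0 0 0 0;0 0 0 0;0 0 0 0;0 0 0 0;0 0 0 0;0 0 0 0' 0 40; python3 go.py 480 -175 13 7.8
```

```text
time: 3.2
tool_pos: [0.4459, -0.1795, 0.0144]
tcp_rot: [0.998, 0.069, 0.001, 0.0]
ft_force: [-0.5, 0.2, -0.6]
gripper_width: 0.087
gripper_force: 0.0
time: 4.2
tool_pos: [0.4453, -0.1794, 0.0137]
tcp_rot: [0.998, 0.069, 0.0, 0.0]
ft_force: [-1.4, -0.8, 5.0]
gripper_width: 0.0595
gripper_force: 40.0
now [ 445.3 -179.4   13.7] hd 7.86 shift [34.9  0.4  0.7] yaw 0.06 F [-1.4 -0.8  5. ] w 59.5
```

```bash
cat > mg.py <<'E'
from fit import mag,np
import sys,go
MAG=[.6755,.0999,.0973,-.098]
A,t=mag(MAG)
# grip point mag x y z (mm), tcp height above it (mm), extra world z (mm)
x,y,z,up=map(float,sys.argv[1:5])
p=A@np.array([x,y,z])+t*1e3+[0,0,up]
go.go(*p,np.degrees(MAG[3]))
a=np.radians(30)
print('mag z +10 = tool',-10*np.sin(a),10*-np.cos(a))
E
python3 mg.py 8.4 -40 99 64.7
```

```text
now [ 445.3 -179.4   13.7] hd 7.86 shift [ 215.8 -216.1 -238.2] yaw 13.48 F [-1.4 -0.8  5. ] w 59.5
mag z +10 = tool -4.999999999999999 -8.660254037844387
```

```bash
python3 -m jog '0 0 -15 0;0 0 -30 0;0 0 -40 0;10 -10 -40 0;20 -20 -40 0;24 -24 -30 0;30 -30 -25 0;30 -30 -18 0;30 -30 0 0;30 -30 0 0' && python3 -m jog '30 -30 0 0;12 -12 0 0;0 0 0 6.7;0 0 0 6.7;0 0 0 0;0 0 0 0;0 0 0 0;0 0 0 0;0 0 0 0;0 0 0 0'; python3 mg.py 8.4 -40 99 64.7
python3 - <<'E'
from h import *
cv2.imwrite('pics/s2.png',np.hstack([cv2.resize(r.read_camera('scene')[100:300,240:460,::-1],None,fx=2,fy=2,interpolation=2)]))
E
```

```text
time: 5.2
tool_pos: [0.5947, 0.0184, 0.2518]
tcp_rot: [0.998, 0.068, 0.0, -0.0]
ft_force: [-0.2, -1.3, -2.3]
gripper_width: 0.0597
gripper_force: 40.0
time: 6.2
tool_pos: [0.6297, 0.0641, 0.2516]
tcp_rot: [0.999, -0.048, 0.0, -0.0]
ft_force: [-0.1, -0.1, -1.4]
gripper_width: 0.0599
gripper_force: 40.0
now [629.7  64.1 251.6] hd -5.52 shift [-0.1 -0.1 -0.3] yaw 0.09 F [-0.1 -0.1 -1.4] w 59.9
mag z +10 = tool -4.999999999999999 -8.660254037844387
```

View pics/s2.png

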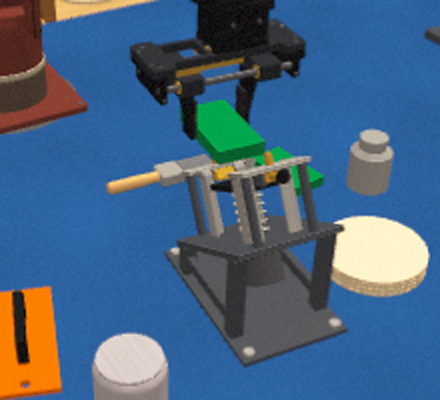

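The pad is held level above the magazine at (230,128), beside the pins. I now press it down on the far flange to tilt it.

```bash
python3 -m jog '0 0 8 0;0 0 8 0;0 0 6 0;0 0 6 0;0 0 6 0;0 0 6 0;0 0 0 0;0 0 0 0;0 0 0 0;0 0 0 0' - 30; python3 -m jog '0 0 4 0;0 0 4 0;0 0 4 0;0 0 3 0;0 0 3 0;0 0 2 0;0 0 0 0;0 0 0 0;0 0 0 0;0 0 0 0';python3 - <<'E'
from h import *
cv2.imwrite('pics/s3.png',np.hstack([cv2.resize(r.read_camera('side')[170:290,210:350,::-1],(560,480),interpolation=2)]))
E
```

```text
time: 7.25
tool_pos: [0.6296, 0.0644, 0.2114]
tcp_rot: [0.999, -0.048, -0.0, -0.0]
ft_force: [-0.9, -0.4, -1.3]
gripper_width: 0.0595
gripper_force: 30.0
time: 8.25
tool_pos: [0.6295, 0.0643, 0.1915]
tcp_rot: [0.999, -0.048, -0.0, -0.0]
ft_force: [-0.9, 1.1, 1.9]
gripper_width: 0.0598
gripper_force: 30.0
```

View pics/s3.png

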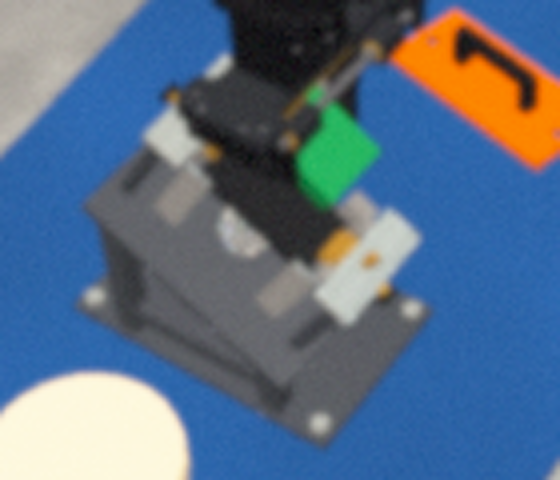

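```bash
python3 -m jog '-3 0 -5 0;-4.5 0 -8 0;-5 0 -8.7 0;-5 -8 0 0;-5 -8 3 0;-5 -8 3 0;-5 -8 3 0;0 -8 2.5 0;0 0 0 0;0 0 0 0'; python3 mg.py -14.6 0 120 4.7
python3 - <<'E'
from h import *
cv2.imwrite('pics/s4.png',np.hstack([cv2.resize(r.read_camera('scene')[130:230,320:440,::-1],(720,600),interpolation=2)]))
E
```

```text
time: 9.3
tool_pos: [0.6013, 0.1073, 0.2015]
tcp_rot: [0.999, -0.048, -0.0, 0.0]
ft_force: [0.2, -0.5, -0.4]
gripper_width: 0.0596
gripper_force: 30.0
now [601.3 107.3 201.5] hd -5.52 shift [1.9 0.1 2.9] yaw 0.09 F [ 0.2 -0.5 -0.4] w 59.6
mag z +10 = tool -4.999999999999999 -8.660254037844387
```

View pics/s4.png

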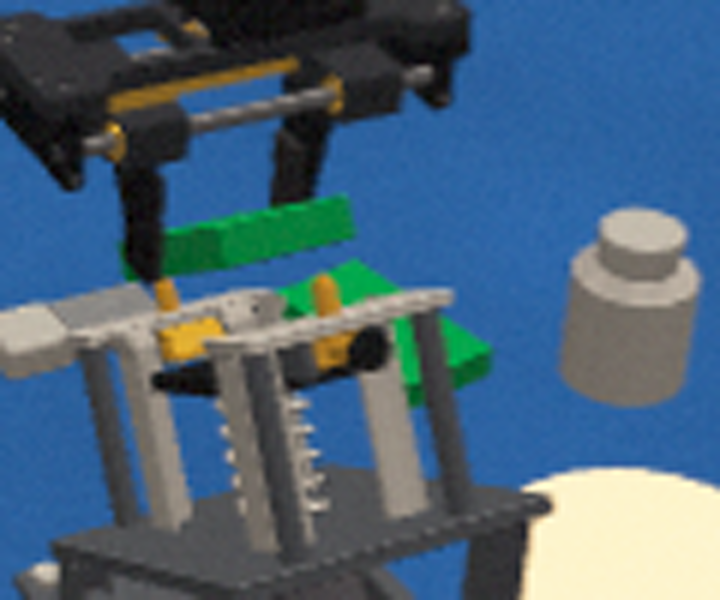

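The pad is tilted nearly edge-on like the flanges. Its end face corners are at (220,222), (350,195), (355,235) and (226,266), which I compare with projections at several tilts.

```bash
python3 - <<'E'
from h import *
from fit import mag
A,t=mag([.6755,.0999,.0973,-.098]);C=T('scene')
s=r.get_state();g=np.array(s['tool_pos'])-[0,0,.0047]
print('grip in mag',(A.T@(g-t)*1e3).round(1))
ax=A[:,1]
for dt in(-6,-3,0,3):
    B=R.from_rotvec(-np.radians(dt)*ax).as_matrix()@A   # + = far end higher
    c=g+B@[.0146,0,0]
    P=c+np.array([[55,-30,9],[55,30,9],[55,30,-9],[55,-30,-9]])/1e3@B.T
    print(dt,((proj(C,P)-[320,130])*6).round(0).tolist())
E
```

```text
grip in mag [-14.6  -0.3 123.5]
-6 [[218.0, 246.0], [350.0, 215.0], [356.0, 258.0], [224.0, 290.0]]
-3 [[216.0, 237.0], [349.0, 206.0], [356.0, 249.0], [223.0, 281.0]]
0 [[214.0, 228.0], [346.0, 197.0], [355.0, 241.0], [222.0, 272.0]]
3 [[211.0, 219.0], [344.0, 188.0], [353.0, 232.0], [221.0, 263.0]]
```

```bash
python3 -m jog '3 0 5.2 0;3 0 5.2 0;2.5 0 4.3 0;2.5 0 4.3 0;2.5 0 4.3 0;2.5 0 4.3 0;0 0 0 0;0 0 0 0;0 0 0 0;0 0 0 0' - 40; python3 -m jog '2 0 3.5 0;2 0 3.5 0;1 0 1.7 0;1 0 1.7 0;1 0 1.7 0;1 0 1.7 0;0 0 0 0;0 0 0 0;0 0 0 0;0 0 0 0';python3 mg.py -14.6 0 59 4.7
```

```text
time: 10.35
tool_pos: [0.6172, 0.1057, 0.1745]
tcp_rot: [0.999, -0.048, 0.0, -0.0]
ft_force: [0.2, 0.4, -0.2]
gripper_width: 0.0598
gripper_force: 40.0
time: 11.35
tool_pos: [0.6249, 0.105, 0.1602]
tcp_rot: [0.999, -0.048, -0.0, -0.0]
ft_force: [-2.7, 1.5, -1.5]
gripper_width: 0.0594
gripper_force: 40.0
now [624.9 105.  160.2] hd -5.53 shift [ 8.7  0.1 14.4] yaw 0.08 F [-2.7  1.5 -1.5] w 59.4
mag z +10 = tool -4.999999999999999 -8.660254037844387
```

```bash
python3 -m jog '1 0 1.7 0;1 0 1.7 0;1 0 1.7 0;1 0 1.7 0;1 0 1.7 0;1 0 1.7 0;1 0 1.7 0;1 0 1.7 0;0 0 0 0;0 0 0 0';python3 mg.py -14.6 0 57 4.7
```

```text
time: 12.35
tool_pos: [0.6328, 0.1044, 0.1466]
tcp_rot: [0.999, -0.048, -0.0, -0.0]
ft_force: [-4.6, 1.5, 1.5]
gripper_width: 0.0598
gripper_force: 40.0
now [632.8 104.4 146.6] hd -5.53 shift [1.8 0.3 2.6] yaw 0.08 F [-4.6  1.5  1.5] w 59.8
mag z +10 = tool -4.999999999999999 -8.660254037844387
```

```bash
python3 -m jog '1 0 1.7 0;1 0 1.7 0;0.5 0 0.9 0;0 0 0 0;0 0 0 0;0 0 0 0;0 0 0 0;0 0 0 0;0 0 0 0;0 0 0 0';python3 mg.py -14.6 0 57 4.7
python3 - <<'E'
from h import *
a=cv2.resize(r.read_camera('scene')[150:220,330:430,::-1],(800,560),interpolation=2)
cv2.imwrite('pics/s5.png',a)
E
```

```text
time: 13.35
tool_pos: [0.6353, 0.1041, 0.1425]
tcp_rot: [0.999, -0.048, -0.0, -0.0]
ft_force: [-5.1, 2.7, 1.9]
gripper_width: 0.0597
gripper_force: 40.0
now [635.3 104.1 142.5] hd -5.53 shift [-0.8  0.2 -1.5] yaw 0.08 F [-5.1  2.7  1.9] w 59.7
mag z +10 = tool -4.999999999999999 -8.660254037844387
```

View pics/s5.png

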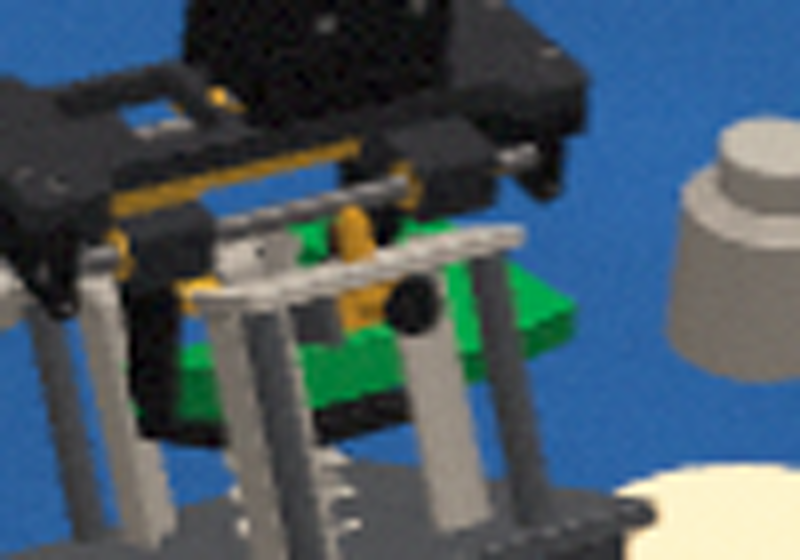

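The pad sits on the follower below the far catch, which is at (365,300). Releasing and backing out.

```bash
python3 -m jog '0 0 0 0;0 0 0 0;0 0 0 0;0 0 0 0;0 0 0 0;0 0 0 0;-3 0 -5.2 0;-5 0 -8.7 0;-10 0 -17.3 0;-15 0 -26 0' 100 && python3 -m jog '-15 0 -26 0;-20 0 -30 0;-20 0 -10 0;-20 0 0 0;-20 0 0 0;0 0 0 0;0 0 0 0;0 0 0 0;0 0 0 0;0 0 0 0'
cat > chk.py <<'E'
from h import *
from fit import mag
import sys
A,t=mag([.6755,.0999,.0973,-.098])
m=T('wrist');im=r.read_camera('wrist');cv2.imwrite(sys.argv[1],im[:,:,::-1])
i=im.astype(int);g=((i[...,1]>i[...,0]*1.6)&(i[...,1]>i[...,2]*1.25)&(i[...,1]>60)).astype(np.uint8)
n,l,st,ce=cv2.connectedComponentsWithStats(g)
for k in range(1,n):
    if st[k,4]>150: print(st[k].tolist(),ce[k].round(1))
for z in(.070,.078): print(z,proj(m,np.array([[55,-30],[55,30],[-55,30],[-55,-30]])@np.eye(2,3)/1e3@A.T+t+A[:,2]*z).round(1).tolist())
E
python3 chk.py pics/w2.png;python3 go.py 448.5 302 150 7.8
```

```text
time: 14.4
tool_pos: [0.6017, 0.1069, 0.1997]
tcp_rot: [0.999, -0.048, -0.001, 0.0]
ft_force: [-0.9, -0.8, -0.6]
gripper_width: 0.0871
gripper_force: 0.0
time: 15.4
tool_pos: [0.5084, 0.1162, 0.2654]
tcp_rot: [0.999, -0.048, -0.0, -0.0]
ft_force: [-0.3, 0.5, 0.0]
gripper_width: 0.0867
gripper_force: 0.0
[282, 0, 84, 107, 7824] [323.5  49.4]
[163, 174, 66, 79, 3246] [196.2 212.6]
0.07 [[372.0, -47.3], [279.9, -47.5], [292.4, 106.7], [357.8, 106.9]]
0.078 [[373.4, -45.4], [278.6, -45.6], [291.7, 111.3], [358.5, 111.4]]
now [508.4 116.2 265.4] hd -5.55 shift [ -77.5 -179.1  115.5] yaw -13.35 F [0.2 0.9 0.6] w 87.0
```

```bash
python3 - <<'E'
from h import *
from fit import mag
A,t=mag([.6755,.0999,.0973,-.098]);m=T('side');im=r.read_camera('side')
i=im.astype(int);g=((i[...,1]>i[...,0]*1.6)&(i[...,1]>i[...,2]*1.25)&(i[...,1]>50)).astype(np.uint8)
print(g[200:310,230:330].sum())
best=[]
from itertools import product
Q=np.zeros_like(g);Q[195:270,240:330]=1
c=np.array([[55,-30],[55,30],[-55,30],[-55,-30]])/1e3
for zn,zf in product([.066,.070,.074,.078,.082],repeat=2):
    X=np.c_[c,[zf,zf,zn,zn]]@A.T+t
    k=np.zeros_like(g);cv2.fillConvexPoly(k,(proj(m,X)*16).astype(np.int32),1,shift=4)
    # green outside predicted top (side face allowed: shift down)
    best.append(((g&Q&(1-k)).sum(),(k&Q&(1-g)).sum(),zn,zf))
for b in sorted(best,key=lambda b:b[0]+b[1])[:8]: print(b)
a=cv2.resize(im[180:270,230:330,::-1],(660,594),interpolation=2);cv2.imwrite('pics/s6.png',a)
E
```

```text
723
(np.uint64(49), np.uint64(84), 0.066, 0.07)
(np.uint64(54), np.uint64(98), 0.07, 0.07)
(np.uint64(54), np.uint64(100), 0.066, 0.066)
(np.uint64(52), np.uint64(103), 0.074, 0.066)
(np.uint64(63), np.uint64(95), 0.074, 0.07)
(np.uint64(64), np.uint64(95), 0.066, 0.078)
(np.uint64(57), np.uint64(104), 0.07, 0.066)
(np.uint64(67), np.uint64(96), 0.066, 0.074)
```

```bash
python3 - <<'E'
from h import *
S=T('side')
print('cutter top c',plane(S,[[250,334]],.088),'left/right edge',plane(S,[[238,340],[264,340]],.06), 'wafers',plane(S,[[230,287]],.024))
E
python3 -m jog '0 -25 0 0;-10 -25 0 0;-10 -25 0 -6.7;-10 -25 0 -6.7;-10 -25 5 0;-10 -25 10 0;-10 -25 10 0;-10 0 10 0;0 0 10 0;0 0 10 0' >/dev/null; python3 -m jog '0 0 10 0;0 0 10 0;0 0 0 0;0 0 0 0;0 0 0 0;0 0 0 0;0 0 0 0;0 0 0 0;0 0 0 0;0 0 0 0' >/dev/null;  python3 go.py 448.5 302 150 7.8; python3 chk.py pics/w3.png
```

```text
cutter top c [[0.54264274 0.40545647 0.088     ]] left/right edge [[0.57075314 0.42340451 0.06      ]
 [0.51296567 0.39245221 0.06      ]] wafers [[0.69754253 0.29152549 0.024     ]]
now [435.  286.4 190.7] hd 7.86 shift [ 15.5 -13.6  40.7] yaw 0.06 F [-0.1 -0.8 -0.2] w 86.8
[608, 0, 32, 23, 498] [625.8  10.6]
[283, 105, 57, 101, 5392] [310.4 154. ]
0.07 [[932.3, -224.4], [818.7, -284.3], [593.0, 17.6], [674.7, 43.5]]
0.078 [[955.9, -228.1], [839.5, -291.8], [599.6, 21.3], [683.4, 47.9]]
```

View pics/w3.png

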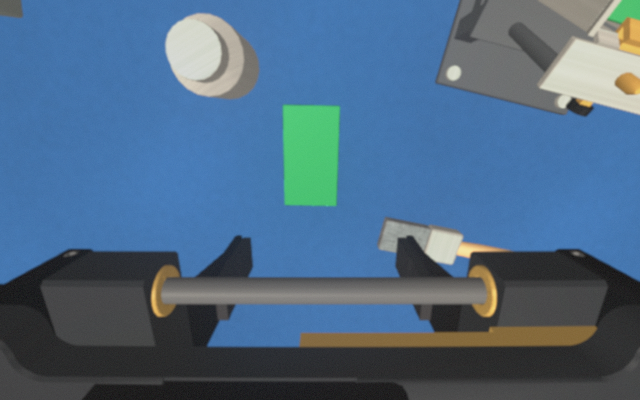

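The last view shows pad 2's corners at (284,105), (339,107), (337,206) and (285,205). The cutter head and brush are clear of the fingers' path.

```bash
python3 - <<'E'
from h import *
m=T('wrist');q=plane(m,[[284,105],[339.5,107],[337,206],[285,205]],.018)[:,:2]
d=q[0]-q[3]+q[1]-q[2];h=np.arctan2(d[1],d[0]);c=q.mean(0);u=np.array([np.cos(h),np.sin(h)])
print(c.round(4),np.degrees(h).round(2),[np.linalg.norm(q[i]-q[i-1]).round(3) for i in range(4)])
g=c-.015*u
import go; go.go(g[0]*1e3,g[1]*1e3,13,np.degrees(h))
E
```

```text
[0.4656 0.3054] 6.8 [np.float64(0.109), np.float64(0.058), np.float64(0.108), np.float64(0.059)]
now [435.1 286.5 190.7] hd 7.86 shift [ 17.8 -14.9 177.7] yaw 1.06 F [-0.9  0.4 -0.1] w 87.3
```

```bash
python3 -m jog '9 -8 20 0;9 -7 30 1;0 0 30 0;0 0 30 0;0 0 25 0;0 0 22 0;0 0 14 0;0 0 6 0;0 0 0 0;0 0 0 0' >/dev/null && python3 -m jog '0 0 0 0;0 0 0 0;0 0 0 0;0 0 0 0;0 0 0 0;0 0 0 0;0 0 0 0;0 0 0 0;0 0 -8 0;0 0 -12 0' 0 40; python3 mg.py 8.4 -40 99 64.7
```

```text
time: 19.55
tool_pos: [0.4502, 0.3035, 0.0337]
tcp_rot: [0.998, 0.06, -0.001, 0.0]
ft_force: [-1.0, 0.8, -1.4]
gripper_width: 0.0597
gripper_force: 40.0
now [450.2 303.5  33.7] hd 6.87 shift [ 149.1  259.1 -218.4] yaw 12.48 F [-1.   0.8 -1.4] w 59.7
mag z +10 = tool -4.999999999999999 -8.660254037844387
```

```bash
python3 mg.py 8.4 40 99 64.7; python3 -m jog '0 0 -30 0;0 0 -40 0;0 0 -40 0;0 0 -40 0;12 10 -40 0;25 25 -29 0;25 30 0 6.2;25 30 0 6.2;25 30 0 0;25 30 0 0';python3 mg.py 8.4 40 99 64.7
```

```text
now [450.2 303.5  33.7] hd 6.87 shift [ 166.4  180.9 -218.5] yaw 12.48 F [-1.   0.8 -1.4] w 59.7
mag z +10 = tool -4.999999999999999 -8.660254037844387
time: 20.55
tool_pos: [0.59, 0.1513, 0.2537]
tcp_rot: [0.999, -0.048, 0.0, -0.0]
ft_force: [0.3, -0.0, -0.8]
gripper_width: 0.06
gripper_force: 40.0
now [590.  151.3 253.7] hd -5.51 shift [47.9  2.9  1.8] yaw 0.1 F [ 0.3 -0.  -0.8] w 60.0
mag z +10 = tool -4.999999999999999 -8.660254037844387
```

```bash
python3 -m jog '16 1 2 0;16 1 0 0;16 1 0 0;0 0 8 0;0 0 8 0;0 0 6 0;0 0 6 0;0 0 6 0;0 0 6 0;0 0 0 0' - 30 >/dev/null; python3 -m jog '0 0 4 0;0 0 4 0;0 0 4 0;0 0 3 0;0 0 3 0;0 0 2 0;0 0 0 0;0 0 0 0;0 0 0 0;0 0 0 0';python3 mg.py 8.4 40 99 4.7
```

```text
time: 22.55
tool_pos: [0.637, 0.1448, 0.1907]
tcp_rot: [0.999, -0.048, 0.0, -0.0]
ft_force: [-0.2, 0.2, 5.2]
gripper_width: 0.0597
gripper_force: 30.0
now [637.  144.8 190.7] hd -5.54 shift [ 0.4  0.9 -1.2] yaw 0.07 F [-0.2  0.2  5.2] w 59.7
mag z +10 = tool -4.999999999999999 -8.660254037844387
```

```bash
python3 -m jog '-3 0 -5 0;-4.5 0 -8 0;-5 0 -8.7 0;-5 8 0 0;-5 8 3 0;-5 8 3 0;-5 8 3 0;0 8 2.5 0;0 0.5 0 0;0 0 0 0'; python3 mg.py -14.6 0 120 4.7
python3 - <<'E'
from h import *
im=r.read_camera('scene')[:,:,::-1]
def top(im):
    a=cv2.resize(im[130:230,320:440],(720,600),interpolation=2).astype(int)
    g=(a[...,1]>a[...,2]*1.6)&(a[...,1]>a[...,0]*1.25)&(a[...,1]>60)
    return [(c,int(np.argmax(g[150:,c]))+150, int(np.argmin(g[150+np.argmax(g[150:,c])+5:,c]))+155+np.argmax(g[150:,c])) for c in range(220,370,15)]
print(top(im))
a=cv2.imread('pics/s4.png').astype(int);g=(a[...,1]>a[...,2]*1.6)&(a[...,1]>a[...,0]*1.25)&(a[...,1]>60)
print([(c,int(np.argmax(g[150:,c]))+150) for c in range(220,370,15)])
E
```

```text
time: 23.55
tool_pos: [0.6008, 0.1072, 0.2008]
tcp_rot: [0.999, -0.049, 0.0, -0.0]
ft_force: [-0.7, 0.2, -1.6]
gripper_width: 0.0599
gripper_force: 30.0
now [600.8 107.2 200.8] hd -5.58 shift [ 2.4 -0.   2.2] yaw 0.03 F [-0.7  0.2 -1.6] w 59.9
mag z +10 = tool -4.999999999999999 -8.660254037844387
[(220, 220, np.int64(265)), (235, 217, np.int64(263)), (250, 214, np.int64(259)), (265, 211, np.int64(257)), (280, 204, np.int64(252)), (295, 202, np.int64(248)), (310, 198, np.int64(246)), (325, 198, np.int64(241)), (340, 196, np.int64(239)), (355, 366, np.int64(397))]
[(220, 219), (235, 215), (250, 213), (265, 210), (280, 204), (295, 202), (310, 199), (325, 199), (340, 197), (355, 261)]
```

Same pose as the first pad, so I repeat the insertion.

```bash
python3 -m jog '3 0 5.2 0;3 0 5.2 0;2.5 0 4.3 0;2.5 0 4.3 0;2.5 0 4.3 0;2.5 0 4.3 0;2 0 3.5 0;2 0 3.5 0;0 0 0 0;0 0 0 0' - 40; python3 -m jog '1 0 1.7 0;1 0 1.7 0;1 0 1.7 0;1 0 1.7 0;1 0 1.7 0;1 0 1.7 0;1 0 1.7 0;1 0 1.7 0;1 0 1.7 0;1 0 1.7 0';python3 mg.py -14.6 0 56 4.7
```

```text
time: 24.6
tool_pos: [0.6206, 0.1059, 0.1663]
tcp_rot: [0.999, -0.048, -0.0, -0.0]
ft_force: [-1.1, 1.5, 1.2]
gripper_width: 0.0596
gripper_force: 40.0
time: 25.6
tool_pos: [0.6305, 0.1051, 0.149]
tcp_rot: [0.999, -0.048, -0.0, -0.0]
ft_force: [-4.4, 3.8, 3.1]
gripper_width: 0.0597
gripper_force: 40.0
now [630.5 105.1 149. ] hd -5.53 shift [4.7 0.7 5.8] yaw 0.09 F [-4.4  3.8  3.1] w 59.7
mag z +10 = tool -4.999999999999999 -8.660254037844387
```

```bash
python3 -m jog '1 0 1.4 0;1 0 1.4 0;1 0 1.4 0;1 0 1.4 0;1 0 1.4 0;0 0 0 0;0 0 0 0;0 0 0 0;0 0 0 0;0 0 0 0' ;python3 mg.py -14.6 0 56 4.7; python3 -m jog '0 0 0 0;0 0 0 0;0 0 0 0;0 0 0 0;0 0 0 0;0 0 0 0;-3 0 -5.2 0;-5 0 -8.7 0;-10 0 -17.3 0;-15 0 -26 0' 100 && python3 -m jog '-15 0 -26 0;-20 0 -30 0;-20 0 -10 0;-20 0 0 0;-20 0 0 0;-10 0 0 0;-10 0 0 0;0 0 0 0;0 0 0 0;0 0 0 0' >/dev/null;python3 chk.py pics/w4.png
python3 - <<'E'
from h import *
from fit import mag
from itertools import product
A,t=mag([.6755,.0999,.0973,-.098]);m=T('side');i=r.read_camera('side').astype(int)
g=((i[...,1]>i[...,0]*1.6)&(i[...,1]>i[...,2]*1.25)&(i[...,1]>50)).astype(np.uint8)
Q=np.zeros_like(g);Q[195:270,240:330]=1
c=np.array([[55,-30],[55,30],[-55,30],[-55,-30]])/1e3
best=[]
for zn,zf in product([.066,.070,.074,.078,.082],repeat=2):
    k=np.zeros_like(g);cv2.fillConvexPoly(k,(proj(m,np.c_[c,[zf,zf,zn,zn]]@A.T+t)*16).astype(np.int32),1,shift=4)
    best.append((int((g&Q&(1-k)).sum()),int((k&Q&(1-g)).sum()),zn,zf))
for b in sorted(best,key=lambda b:b[0]+b[1])[:5]: print(b)
E
```

```text
time: 26.6
tool_pos: [0.6349, 0.1046, 0.1417]
tcp_rot: [0.999, -0.048, -0.001, -0.0]
ft_force: [-5.1, 3.3, 3.1]
gripper_width: 0.0599
gripper_force: 40.0
now [634.9 104.6 141.7] hd -5.52 shift [ 0.2  0.7 -1.5] yaw 0.1 F [-5.1  3.3  3.1] w 59.9
mag z +10 = tool -4.999999999999999 -8.660254037844387
time: 27.6
tool_pos: [0.6017, 0.1072, 0.1995]
tcp_rot: [0.999, -0.048, -0.001, 0.0]
ft_force: [0.3, -0.5, 0.7]
gripper_width: 0.0868
gripper_force: 0.0
[283, 0, 81, 84, 6011] [323.2  38.8]
0.07 [[373.6, -84.0], [278.9, -84.2], [291.9, 83.8], [358.7, 83.9]]
0.078 [[375.1, -83.1], [277.5, -83.3], [291.3, 87.9], [359.5, 88.1]]
(118, 89, 0.066, 0.07)
(115, 97, 0.066, 0.066)
(120, 103, 0.07, 0.066)
(125, 105, 0.07, 0.07)
(133, 100, 0.066, 0.078)
```

```bash
python3 - <<'E'
from h import *
print(plane(T('side'),[[281.3,170.7]],.09),plane(T('scene'),[[305,280]],.09))
E
python3 go.py 600 -195 160 -18.7
```

```text
[[ 0.78013093 -0.13336817  0.09      ]] [[ 0.79105341 -0.13696989  0.09      ]]
now [488.6 118.4 265.2] hd -5.55 shift [141.2 301.2 105.1] yaw 13.15 F [-0.2  0.1 -0.2] w 87.0
```

```bash
python3 -m jog '0 30 0 0;10 40 0 0;20 45 0 0;20 45 0 0;20 45 5 0;20 45 20 0;20 40 25 0;20 11 25 0;11 0 20 6.6;0 0 10 6.6' >/dev/null; python3 -m jog '0 0 0 0;0 0 0 0;0 0 0 0;0 0 0 0;0 0 0 0;0 0 0 0;0 0 0 0;0 0 0 0;0 0 0 0;0 0 0 0' >/dev/null
python3 - <<'E'
from h import *
import go
m=T('wrist');im=r.read_camera('wrist');cv2.imwrite('pics/w5.png',im[:,:,::-1])
i=im.astype(int);o=((i[...,0]>140)&(i[...,2]<90)&(i[...,0]>i[...,1]*1.5)).astype(np.uint8)
k=((i.max(2)<60)).astype(np.uint8)
n,l,st,ce=cv2.connectedComponentsWithStats(o)
j=1+np.argmax(st[1:,4]);print('orange',st[j].tolist())
cs,_=cv2.findContours((l==j).astype(np.uint8),cv2.RETR_CCOMP,cv2.CHAIN_APPROX_NONE)
for c in cs:
    if cv2.contourArea(c)>15: print(cv2.contourArea(c),cv2.boundingRect(c),np.round(cv2.minAreaRect(c),1) if 0 else cv2.minAreaRect(c))
cc=max(cs,key=cv2.contourArea);b=cv2.approxPolyDP(cc,8,True).reshape(-1,2)
print(np.c_[b,(plane(m,b,.008)*1e3).round(1)])
go.go(616,-202,31,-18.7)
E
```

```text
orange [290, 77, 83, 174, 9694]
11855.5 (290, 77, 83, 174) ((331.0, 163.5), (173.0, 82.0), 90.0)
98.0 (324, 233, 14, 11) ((330.5000305175781, 237.50003051757812), (11.31370735168457, 11.31370735168457), 45.0)
19.0 (291, 154, 6, 8) ((293.25, 157.25), (6.957010269165039, 4.110960960388184), 71.56504821777344)
17.5 (293, 153, 6, 7) ((295.5, 156.0), (5.0, 6.0), -0.0)
16.5 (310, 137, 6, 6) ((312.5000305175781, 139.0), (4.949747085571289, 4.949747085571289), 45.0)
32.5 (314, 131, 8, 10) ((317.2500305175781, 135.25), (7.77817440032959, 5.656853675842285), 45.0)
16.5 (318, 127, 5, 8) ((320.38238525390625, 130.47059631347656), (3.8805696964263916, 7.033533096313477), 14.03624439239502)
21.0 (306, 127, 7, 8) ((309.1000061035156, 130.80001831054688), (5.366562843322754, 6.708203315734863), 26.56505012512207)
1364.5 (324, 126, 15, 99) ((330.9999694824219, 175.0), (97.99998474121094, 13.999998092651367), 90.0)
33.0 (309, 117, 8, 11) ((313.1206970214844, 122.05172729492188), (5.25225830078125, 9.979290962219238), 23.198591232299805)
28.5 (314, 116, 8, 9) ((316.7500305175781, 119.25), (7.0710678100
[... 712 characters left out ...]
 17, 12) ((341.97930908203125, 79.85171508789062), (10.878957748413086, 15.944733619689941), 48.36646270751953)
34.0 (327, 77, 10, 7) ((332.2500305175781, 79.24999237060547), (9.192387580871582, 5.656853675842285), 45.0)
[[ 310.    77.   709.3 -213.3    8. ]
 [ 329.    80.   700.9 -229.6    8. ]
 [ 316.    99.   688.6 -212.2    8. ]
 [ 326.   102.   682.9 -220.5    8. ]
 [ 298.   124.   672.1 -187.6    8. ]
 [ 301.   137.   659.2 -186.1    8. ]
 [ 290.   124.   674.7 -180.     8. ]
 [ 295.   249.   545.  -137.4    8. ]
 [ 366.   249.   519.3 -213.3    8. ]
 [ 372.    77.   690.4 -269.3    8. ]]
now [ 598.2 -190.9  162.2] hd -18.73 shift [ 20.4   4.8 131.2] yaw -0.03 F [ 0.7 -0.9  0.4] w 87.1
```

```bash
python3 -m jog '12 3 15 0;12 3 20 0;0 0 25 0;0 0 25 0;0 0 20 0;0 0 16 0;0 0 10 0;0 0 0 0;0 0 0 0;0 0 0 0' >/dev/null && python3 -m jog '0 0 0 0;0 0 0 0;0 0 0 0;0 0 0 0;0 0 0 0;0 0 0 0;0 0 0 0;0 0 0 0;0 0 0 0;0 0 -5 0' 0 45; python3 mg.py 0 -50 131 55
```

```text
time: 32.75
tool_pos: [0.6185, -0.2042, 0.0357]
tcp_rot: [0.987, -0.163, -0.001, -0.0]
ft_force: [-1.6, -2.9, -0.6]
gripper_width: 0.0153
gripper_force: 1.0
now [ 618.5 -204.2   35.7] hd -18.74 shift [ -96.4 -242.7 -229.9] yaw -13.12 F [-1.6 -2.9 -0.6] w 15.3
mag z +10 = tool -4.999999999999999 -8.660254037844387
```

```bash
python3 -m jog '0 0 3 0;0 0 2 0;0 0 0 0;0 0 0 0;0 0 0 0;0 0 -10 0;0 0 -20 0;0 0 -30 0;0 0 -40 0;0 0 -40 0' 0 45; python3 -m jog '0 0 -40 0;0 0 -40 0;0 -20 -20 -6.6;0 -30 0 -6.6;-10 -30 0 0;-10 -30 0 0;-10 -30 0 0;-10 -30 0 0;0 -30 0 0;0 0 0 0'; python3 mg.py 0 -52 131 57
```

```text
time: 33.75
tool_pos: [0.6183, -0.2041, 0.1717]
tcp_rot: [0.987, -0.163, -0.001, -0.0]
ft_force: [0.6, -0.4, -3.3]
gripper_width: 0.0133
gripper_force: 45.0
time: 34.75
tool_pos: [0.6059, 0.0032, 0.2712]
tcp_rot: [0.999, -0.045, -0.0, -0.001]
ft_force: [0.7, -0.1, -3.3]
gripper_width: 0.0134
gripper_force: 45.0
now [605.9   3.2 271.2] hd -5.12 shift [ -5.2 -51.1   3.6] yaw 0.49 F [ 0.7 -0.1 -3.3] w 13.4
mag z +10 = tool -4.999999999999999 -8.660254037844387
```

```bash
python3 -m jog '-2 -15 0 0.5;-2 -20 0 0;-2 -16 3 0;0 0 4 0;0 0 5 0;0 0 6 0;0 0 6 0;0 0 6 0;0 0 5 0;0 0 0 0' - 30; python3 mg.py 0 -52 131 -10.3
```

```text
time: 35.75
tool_pos: [0.6043, 0.0474, 0.2349]
tcp_rot: [0.999, -0.053, -0.002, 0.0]
ft_force: [-5.6, -0.7, 0.1]
gripper_width: 0.0136
gripper_force: 30.0
now [604.3  47.4 234.9] hd -6.09 shift [ 0.3 -7.3 34.5] yaw -0.48 F [-5.6 -0.7  0.1] w 13.6
mag z +10 = tool -4.999999999999999 -8.660254037844387
```

```bash
python3 -m jog '0 0 -6 0;0 -4 0 -0.5;0 -3 0 0;0 0 6 0;0 0 5 0;0 0 5 0;0 0 4 0;0 0 4 0;0 0 0 0;0 0 0 0' - 30; python3 mg.py 0 -52 131 -10.3
```

```text
time: 36.75
tool_pos: [0.6064, 0.0554, 0.218]
tcp_rot: [0.999, -0.048, -0.0, -0.0]
ft_force: [-1.2, 0.6, -2.2]
gripper_width: 0.0139
gripper_force: 30.0
now [606.4  55.4 218. ] hd -5.54 shift [-1.   0.9 17.6] yaw 0.07 F [-1.2  0.6 -2.2] w 13.9
mag z +10 = tool -4.999999999999999 -8.660254037844387
```

```bash
python3 -m jog '0 0 3 0;0 0 3 0;0 0 3 0;0 0 2 0;0 0 2 0;0 0 0 0;0 0 0 0;0 0 0 0;0 0 0 0;0 0 0 0'; python3 mg.py 0 -52 131 -10.3;  python3 -m jog '0 0 1 0;0 0 1 0;0 0 1 0;0 0 1 0;0 0 1 0;0 0 0 0;0 0 0 0;0 0 0 0;0 0 0 0;0 0 0 0';python3 mg.py 0 -52 131 -10.3
```

```text
time: 37.75
tool_pos: [0.6071, 0.0552, 0.2087]
tcp_rot: [0.999, -0.049, 0.002, 0.0]
ft_force: [-10.3, -1.2, 21.4]
gripper_width: 0.0137
gripper_force: 30.0
now [607.1  55.2 208.7] hd -5.57 shift [-1.8  0.8  8.2] yaw 0.04 F [-10.3  -1.2  21.4] w 13.7
mag z +10 = tool -4.999999999999999 -8.660254037844387
time: 38.75
tool_pos: [0.6086, 0.0546, 0.2068]
tcp_rot: [0.999, -0.049, 0.004, 0.001]
ft_force: [-13.6, -4.3, 38.7]
gripper_width: 0.0141
gripper_force: 30.0
now [608.6  54.6 206.8] hd -5.61 shift [-3.4  0.4  6.3] yaw 0.0 F [-13.6  -4.3  38.7] w 14.1
mag z +10 = tool -4.999999999999999 -8.660254037844387
```

```bash
cat > cov.py <<'E'
from h import *
from fit import mag
from scipy.optimize import differential_evolution,minimize
A,t=mag([.6755,.0999,.0973,-.098])
V=np.array([[a,b,c] for a in(-92,92) for b in(-42,42) for c in(0,8)])/1e3
cams=[]
for n in('scene','side'):
    i=r.read_camera(n).astype(int);cv2.imwrite(f'pics/{n}_c.png',i[:,:,::-1])
    o=(i[...,0]>110)&(i[...,2]<80)&(i[...,0]>i[...,1]*1.6);o[:60]=0
    if n=='scene': o[:,470:]=0;o[300:]=0
    if n=='side': o[:150]=0;o[:,420:]=0
    b=(i[...,2]>i[...,0]*1.8)&(i[...,2]>90)
    print(n,o.sum(),[int(v) for v in (np.argwhere(o).min(0).tolist()+np.argwhere(o).max(0).tolist())])
    cams.append((T(n),o,b))
def f(v):
    B=A@R.from_euler('xyz',[v[4],-v[3],v[5]],degrees=True).as_matrix(); X=V@B.T+t+A@np.array(v[:3])/1; e=0
    for m,o,b in cams:
        k=np.zeros(o.shape,np.uint8);cv2.fillConvexPoly(k,cv2.convexHull((proj(m,X)*64).astype(np.int32)),1,shift=6)
        k=k.astype(bool);e+=(o&~k).sum()+(b&k).sum()
    return float(e)
import sys
y0=float(sys.argv[1])/1e3;z0=float(sys.argv[2])/1e3
q=differential_evolution(f,[(-.025,.025),(y0-.015,y0+.015),(z0-.025,z0+.025),(-32,10),(-6,6),(-5,5)],seed=1,maxiter=60,popsize=10)
print('x y z mm',(q.x[:3]*1e3).round(1),'tilt err (pitch,+far up) roll yaw',q.x[3:].round(1),'err px',q.fun)
E
python3 cov.py -52 98
```

```text
scene 2405 [60, 88, 191, 414]
side 864 [150, 261, 235, 322]
x y z mm [ -0.3 -47.5  90.2] tilt err (pitch,+far up) roll yaw [-1.2  2.3  1.8] err px 2069.0[ WARN:0@0.804] global loadsave.cpp:1063 imwrite_ Unsupported depth image for selected encoder is fallbacked to CV_8U.
```

```bash
sed -i "s/o\[:,470:\]=0;o\[300:\]=0/o[:,470:]=0;o[230:]=0;o[:,:310]=0;o[:120]=0/" cov.py; python3 -m jog '0 0 0 0;0 0 0 0;0 0 -3 0;-1.5 0 -2.6 0;-3 0 -5.2 0;-4 0 -7 0;-4 0 -7 0;0 0 0 0;0 0 0 0;0 0 0 0' - 55;python3 mg.py 0 -52 131 -10.3; python3 cov.py -50 110 2>/dev/null
```

```text
time: 39.85
tool_pos: [0.5938, 0.0565, 0.2247]
tcp_rot: [0.999, -0.048, -0.0, 0.0]
ft_force: [-0.4, 0.4, -4.3]
gripper_width: 0.0135
gripper_force: 54.8
now [593.8  56.5 224.7] hd -5.55 shift [11.5  0.8 24.3] yaw 0.07 F [-0.4  0.4 -4.3] w 13.5
mag z +10 = tool -4.999999999999999 -8.660254037844387
scene 376 [171, 313, 182, 370]
side 869 [150, 99, 397, 327]
x y z mm [ -4.4 -51.2 113.9] tilt err (pitch,+far up) roll yaw [-0.5  0.4 -1.1] err px 39.0
```

```bash
python3 -m jog '0 -5 -1 0;1 -10 -1 0;1 -10 -1 0;1 -10 0 0;1 -10 0 0;0 -6.5 0 0;0 0 0 0;0 0 0 0;0 0 0 0;0 0 0 0' ;python3 mg.py 0 0 131 -10.3; python3 cov.py 0 116 2>/dev/null
```

```text
time: 40.95
tool_pos: [0.6029, 0.1068, 0.2281]
tcp_rot: [0.999, -0.049, 0.0, 0.0]
ft_force: [-0.6, 0.4, -3.9]
gripper_width: 0.0133
gripper_force: 54.8
now [602.9 106.8 228.1] hd -5.59 shift [ 7.4 -0.3 27.6] yaw 0.02 F [-0.6  0.4 -3.9] w 13.3
mag z +10 = tool -4.999999999999999 -8.660254037844387
scene 379 [166, 331, 176, 390]
side 940 [155, 116, 378, 316]
x y z mm [ -1.8   0.9 114.8] tilt err (pitch,+far up) roll yaw [-0.3  0.7 -1.5] err px 85.0
```

```bash
python3 -m jog '0.6 0.5 0 0;1.5 0 2.6 0;1.5 0 2.6 0;1.5 0 2.6 0;1 0 1.7 0;0.5 0 0.9 0;0 0 0 0;0 0 0 0;0 0 0 0;0 0 0 0' ;python3 mg.py 0 0 131 -10.3; python3 cov.py 0 103 2>/dev/null
```

```text
time: 42.05
tool_pos: [0.6094, 0.1063, 0.2177]
tcp_rot: [0.999, -0.048, -0.0, 0.0]
ft_force: [0.4, -1.3, -4.3]
gripper_width: 0.0132
gripper_force: 54.8
now [609.4 106.3 217.7] hd -5.54 shift [ 0.9 -0.1 17.2] yaw 0.07 F [ 0.4 -1.3 -4.3] w 13.2
mag z +10 = tool -4.999999999999999 -8.660254037844387
scene 406 [171, 332, 182, 391]
side 921 [156, 120, 372, 314]
x y z mm [  1.5  -1.2 101.8] tilt err (pitch,+far up) roll yaw [-0.2  1.8 -0.9] err px 83.0
```

```bash
python3 -m jog '0.5 0 0.9 0;0.5 0 0.9 0;0.5 0 0.9 0;0.5 0 0.9 0;0.5 0 0.9 0;0 0 0 0;0 0 0 0;0 0 0 0;0 0 0 0;0 0 0 0';python3 mg.py 0 0 131 -10.3
```

```text
time: 43.15
tool_pos: [0.6118, 0.106, 0.2131]
tcp_rot: [0.999, -0.048, -0.0, 0.0]
ft_force: [-1.3, -2.7, -4.1]
gripper_width: 0.0134
gripper_force: 54.8
now [611.8 106.  213.1] hd -5.55 shift [-1.5 -0.2 12.6] yaw 0.07 F [-1.3 -2.7 -4.1] w 13.4
mag z +10 = tool -4.999999999999999 -8.660254037844387
```

```bash
python3 -m jog '0.5 0.5 0.9 0;0.5 0.3 0.9 0;0.5 0 0.9 0;0.5 0 0.9 0;0.5 0 0.9 0;0.5 0 0.9 0;0 0 0 0;0 0 0 0;0 0 0 0;0 0 0 0';python3 mg.py 0 0 131 -10.3
```

```text
time: 44.15
tool_pos: [0.6142, 0.1056, 0.2081]
tcp_rot: [0.999, -0.048, -0.0, -0.0]
ft_force: [-6.3, -0.2, 1.6]
gripper_width: 0.0133
gripper_force: 54.9
now [614.2 105.6 208.1] hd -5.5 shift [-3.9 -0.3  7.7] yaw 0.11 F [-6.3 -0.2  1.6] w 13.3
mag z +10 = tool -4.999999999999999 -8.660254037844387
```

```bash
python3 -m jog '0 0 0.9 0;0.3 0 0.9 0;0.3 0 0.9 0;0.3 0 0.9 0;0 0 0 0;0 0 0 0;0 0 0 0;0 0 0 0;0 0 0 0;0 0 0 0';python3 mg.py 0 0 131 -10.3; python3 cov.py 0 92 2>/dev/null
```

```text
time: 45.15
tool_pos: [0.6143, 0.1056, 0.208]
tcp_rot: [0.999, -0.048, -0.0, 0.0]
ft_force: [-22.0, -4.0, 27.3]
gripper_width: 0.0133
gripper_force: 54.8
now [614.3 105.6 208. ] hd -5.5 shift [-4.  -0.3  7.6] yaw 0.11 F [-22.   -4.   27.3] w 13.3
mag z +10 = tool -4.999999999999999 -8.660254037844387
scene 382 [175, 332, 186, 392]
side 916 [160, 98, 399, 312]
x y z mm [-2.   0.5 91.2] tilt err (pitch,+far up) roll yaw [ 0.1  0.  -1.1] err px 86.0
```

```bash
python3 -m jog '-0.5 0 -1.5 0;0 0 0 0;0 0 0 0;0 0 0 0;0 0 0 0;0 0 0 0;0 0 0 0;0 0 0 0;0 0 0 0;0 0 0 0' 50; python3 -m jog '-3 0 -5 0;-6 0 -10 0;-12 0 -20 0;-15 0 -26 0;-15 0 -26 0;-15 0 -20 0;-15 0 0 0;-15 0 0 0;-15 0 0 0;0 0 0 0';python3 cov.py 0 92 2>/dev/null
```

```text
time: 46.25
tool_pos: [0.6152, 0.105, 0.2057]
tcp_rot: [0.999, -0.048, 0.0, -0.0]
ft_force: [0.7, -0.8, -0.3]
gripper_width: 0.0435
gripper_force: 0.0
time: 47.25
tool_pos: [0.5033, 0.1164, 0.3141]
tcp_rot: [0.999, -0.048, 0.001, 0.0]
ft_force: [0.9, 1.2, -0.2]
gripper_width: 0.0434
gripper_force: 0.0
scene 381 [175, 332, 185, 392]
side 1580 [186, 100, 396, 312]
x y z mm [ 0.7 -2.4 91.6] tilt err (pitch,+far up) roll yaw [ 0.3 -0.4  0.4] err px 3.0
```

```bash
python3 -c "
from cell import r
print(r.close_job())"
```

```text
the job is handed in; nothing more can be done
None
```

I pressed both new pads into the magazine, fitted the cover flush over the pins, let go and handed the job in at about 47 s; the last camera fit puts the cover at z ≈ 91.6 mm and within 0.5° of square, the pads looked held at catch height before it went on, and the judge returned no verdict.

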